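# Hold the kadai lid over the pan as a splash guard

### The arm

A 7-joint arm with a two-finger parallel gripper is mounted at the origin on the work surface. World frame = base frame: x ahead of the robot, y to its left, z up, the work surface at z = 0. Lengths are in m, angles in rad, forces in N, time in s.
With the tool pointing down it reaches from about 0.425 to 0.875 m from the base axis. Payload 4.7 kg.
Tool frame: the origin (TCP) lies at the very end of the fingers, on their centre line; the grasp point (between the pads) lies 19 mm behind it; z points along the fingers, y is the line along which they close (so a half turn about z gives the same grasp; the last joint's range is limited). The gripper opens to 87 mm and grips with 3 to 60 N. Pads are 19 mm wide; open, the fingers measure 117 mm over their backs; the gripper's body (75 mm by 190 mm) begins 51 mm behind the grasp point.
Start: joints at [-1.294, 0.321, -0.07, 1.45, 0.023, 1.371, -0.057], TCP at [0.169, 0.628, 0.223] pointing down, gripper open.
Joint ranges: [-2.86, 2.86], [-0.3, 2.09], [-1.38, 1.24], [0.06, 2.45], [-1.56, 4.7], [0.09, 2.05], [-2.69, 2.69]. Speed limits (rad/s): [2.57, 2.57, 3.14, 3.14, 3.14, 3.14, 3.14].

### API

Orientations are given as a rotation vector (axis times angle).
In Python, from bench import ctrl, imaging, ticket gives the robot as it stands.
- The arm moves only by the tool jog_arm, never from a script. Its argument "rows" is text: rows parted by semicolons, each of 7 numbers parted by spaces: the shift along the tool's x, y, z in cm, then the turn, a rotation vector about the tool's x, y, z in rad, then the closure, from -1 (fully open) to 1 (shut), so that 0 is half open. A call has 1 to 5 rows; each row shifts and turns the commanded pose from where the row before left it, along the tool's axes as they then stand; what a row does not reach is not made up. A row lasts 1/8 s, in which the tool goes at most 62.5 mm and 10.7 degrees, less where a joint would pass 70% of its speed; a pose out of reach is approached as far as the arm can. A call with a gripper value outside its range is refused whole. The fingers move at their own pace and stop on an object; "force" is the grip in N (left out, the last holds). Time passes only in rows, so rows that do not move let the fingers close. It gives the time, the measured TCP pose, the force, the opening and the grip force at its end, in the units of the state.
- ctrl.get_state(): the state, without advancing time (a new reading comes with each control period).
- imaging.get_image(name): name is "scene" or "top" or "wrist"; returns a dict with "img" (384x512x3 uint8, blue, green, red), "vertical_fov" (degrees; the focal length in pixels is half the picture's height over the tangent of half this angle, whatever the lens; pixels are square), "cx", "cy" (the principal point, pixels), "origin" and "orientation" of the camera in the world. Camera axes: x right, y down, z forward; pixel columns grow to the right and rows downward; lengths in m; the calibration is good to about 2 mm. A picture is of the moment at which its call begins. There is no depth.
- ticket.close_job(): hands the job in; it is judged then, once.
The state is a dict: "time": time; "joint_positions": joint angles; "qd": joint speeds; "joint_torque": joint torques, N m; "position": TCP position; "tool_rot": TCP orientation; "ft_force": force on the tool from outside, world axes, zero at the start; "torque": the same for the moment, N m; "grip_width": opening from 0.0 (shut) to 1.0 (fully open); "grip_force": force on a finger pad.
Only numpy, scipy, OpenCV 4.12 (cv2) and the standard library are available. Lean on these libraries where they do the work, as an engineer would, in place of code of your own. Each camera call takes 0.05 s, during which the arm holds its last target. There are 200 camera calls.

### The job

I am about to drop mustard seeds into the kadai on the hob, so be my splash guard: pick its steel lid up off the slab by the bar handle, lift it over the row of seasonings in the tray, and hold it still over the kadai, level, centred, its bar in line with the kadai's two loop handles, its lowest edge about 15 mm (a finger's breadth) above the rim all round. The lid must not knock anything on the way nor ever touch the kadai, and nothing else may be shifted or knocked over. Finish while still holding the lid there: do not put it down or let go.

Things in the scene. Friction and masses are not known exactly. Their poses are not given: they have to be found in the camera images.
- lid_handle (a point): Centre of the black bar handle of the round steel lid, which lies flat on the slab. Bar: 95 mm long along this point's x, 18 mm wide (y), 14 mm tall; z is up. Two 12 mm thick posts carry it, 34 mm either side of its centre along x, with 22 mm free between its underside and the lid's dome. The lid's underside is 56 mm below this point.
- kadai_rim (a point): Centre of the mouth of the steel kadai (loose, about 1.1 kg, stands on the hob), level with its rim: 220 mm across outside, 3 mm wall, 78 mm above the kadai's base. x runs along the line through its two loop handles, which reach 147 mm from the centre and lie at least 4 mm below the rim; z is up.
- kadai: The kadai itself; origin at the centre of its underside, x through its two loop handles.
- lid: The lid, loose, about 0.34 kg: 226 mm across its flange, and beneath that a skirt 198 mm across and 8 mm deep, the lid's lowest part. Origin at the centre of the skirt's underside, x along the bar handle, z up.
- hob: White induction hob with a black glass top, fixed, 340 (x) x 280 (y) x 55 mm; origin at the centre of its underside. The kadai stands on its heating zone, about 35 mm towards +x of its centre. The hob and the lid are on opposite sides of the tray, either way round.
- tray: Dark wooden tray, fixed, 400 (x) x 112 (y) x 35 mm, origin at the centre of its underside, on the slab between the lid and the hob. It holds a row of four seasonings in any order along its x; the tallest ends 156 mm above the tray's underside.
- slab: Dark granite slab, fixed, 580 (x) x 1440 (y) x 20 mm thick, origin at the centre of its underside, on the work surface: its top is 20 mm above the work surface.
- salt_pot: White ceramic salt pot with a blue lid, 85 mm across, 105 mm tall, in the tray; origin at the centre of its underside.
- red_jar: Jar of red spice with a steel cap, 60 mm across, 125 mm tall, in the tray; origin at the centre of its underside.
- yellow_jar: Jar of yellow spice with a steel cap, 60 mm across, 125 mm tall, in the tray; origin at the centre of its underside.
- pepper_mill: Pale wooden pepper mill, 56 mm across, 150 mm tall, in the tray; origin at the centre of its underside.
- plate: White melamine plate, 230 mm across, 20 mm tall, at one end of the slab; origin at the centre of its underside.
- sieve: Green plastic sieve, 156 mm across, 42 mm tall, with a handle reaching 185 mm from its centre along its -x, at one end of the slab; origin at the centre of its underside.
Mind the look-alikes: they are no part of the job. What is shaped like the pepper_mill but green is not meant.

How it is judged:
By the outcome, as a careful person would: the job done as asked, in the order asked, and still so for the second after the job is handed in, while the arm keeps its last pose, push and grip.
It also fails if it takes over 48 s, if anything falls off the work surface, if the arm or the gripper's body presses on something with over 40 N, if the wrist force passes 120 N, or if a joint passes its speed limit or range.

## Working session

There is one attempt and no reset: what is moved stays moved. The work goes in short steps, Python scripts to look and compute and a tool call to move; the robot and the scene stay as the last step left them, time stands still between calls to the robot, and variables do not carry over. Pictures are saved under pics/ and viewed, at most 10 in all, crops included, and the job is handed in when it is done.

Besides the shell and the picture viewer there is one more tool, called after "Request:" in YAML: its name, and indented under it one key for each argument. jog_arm: Moves the arm, as the interface text tells. Its arguments: {"type":"object","properties":{"rows":{"type":"string"},"force":{"type":"number"}},"required":["rows"]}

```bash
mkdir -p pics; cat > h.py <<'E'
import numpy as np,cv2,pickle
from scipy.spatial.transform import Rotation as R
from bench import ctrl,imaging,ticket
def snap(n,f):
    d=imaging.get_image(n); cv2.imwrite(f'pics/{f}.png',d['img']); pickle.dump(d,open(f'pics/{f}.pkl','wb')); return d
def load(f): return pickle.load(open(f'pics/{f}.pkl','rb'))
def rot(d):
    o=np.array(d['orientation'],float)
    return o if o.shape==(3,3) else (R.from_rotvec(o).as_matrix() if o.size==3 else R.from_quat(o).as_matrix())
def foc(d): return d['img'].shape[0]/2/np.tan(np.radians(d['vertical_fov'])/2)
def px2w(d,u,v,z):
    r=rot(d)@np.array([(u-d['cx'])/foc(d),(v-d['cy'])/foc(d),1]); o=np.array(d['origin'])
    return o+r*(z-o[2])/r[2]
def w2px(d,p):
    c=rot(d).T@(np.array(p)-d['origin']); return c[:2]/c[2]*foc(d)+[d['cx'],d['cy']]
E
python3 - <<'E'
from h import *
a=snap('top','top0');b=snap('scene','scene0')
for d in(a,b):print({k:v for k,v in d.items() if k!='img'})
cv2.imwrite('pics/both.png',cv2.resize(np.vstack([a['img'],b['img']]),None,fx=.78,fy=.78))
print(ctrl.get_state())
E
```

```text
{'vertical_fov': 51.211198024935214, 'cx': 251.28865165079048, 'cy': 197.1441561437958, 'origin': array([0.3832048 , 0.01050714, 1.64260466]), 'orientation': array([-2.19020535,  2.22628343, -0.06407815])}
{'vertical_fov': 42.534189741811296, 'cx': 247.21987302047324, 'cy': 197.55736628394288, 'origin': array([ 1.48617413, -0.58684206,  1.8031049 ]), 'orientation': array([-2.24063384, -1.28305004,  0.41773995])}
{'time': 0.1, 'joint_positions': array([-1.29388381,  0.32172919, -0.07008615,  1.45158897,  0.02260857,
        1.37079709, -0.05689332]), 'qd': array([ 0.00063337, -0.00248541, -0.00041759, -0.00316689,  0.00104035,
        0.00129286, -0.00056516]), 'joint_torque': array([-4.15322756e-04, -4.92572773e+01, -4.05802662e-01, -3.13398385e+01,
       -6.40331022e-02,  3.94393550e-02,  7.33284401e-05]), 'position': array([0.16878495, 0.62717372, 0.22156562]), 'tool_rot': array([-4.11561615e-01, -3.11439094e+00,  2.71945171e-03]), 'ft_force': array([-0.21437003, -0.10829319,  0.11149604]), 'torque': array([ 0.04110036, -0.02198939, -0.01834112]), 'grip_force': 0.0, 'grip_width': 0.9992161546921386}
```

View pics/top0.png

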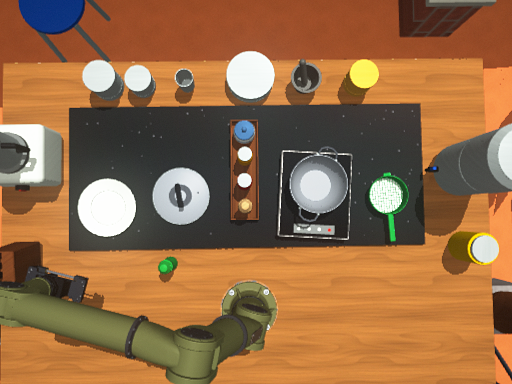

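View pics/scene0.png

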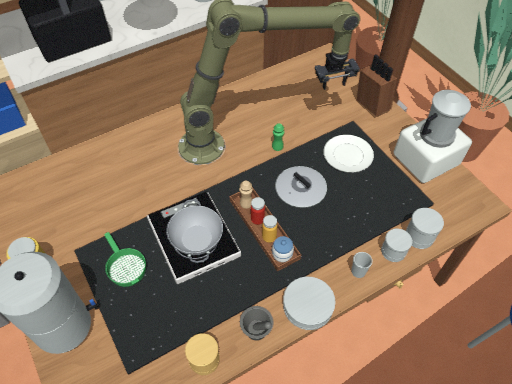

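The top picture shows the lid at about (181,196) with its black bar near vertical. The tray row is at x≈245, with the salt pot (244,131), jars (245,155) and (245,181), and mill (245,206). The kadai is at (318,184) with loops at about (328,153) and (308,214). Possible mix-ups for the lid are the plate (107,207), the sieve (387,195) and the white disc (250,75). The green mill at (167,266) is a decoy. Only (181,196) has a black bar, so that is the lid. Next is a close crop.

```bash
python3 - <<'E'
from h import *
d=load('top0');s=load('scene0')
def crop(im,x,y,w,h,f): return cv2.resize(im[y:y+h,x:x+w],None,fx=f,fy=f,interpolation=cv2.INTER_CUBIC)
a=crop(d['img'],146,160,70,70,5.5);b=crop(d['img'],280,142,72,72+6,5.5)
c=crop(s['img'],270,160,64,50,4)
H=max(a.shape[0],b.shape[0]);p=lambda i:cv2.copyMakeBorder(i,0,H-i.shape[0],0,0,0)
cv2.imwrite('pics/c1.png',np.hstack([p(a),p(b)]))
print(a.shape,b.shape)
# rough
for n,u,v,z in(('lidbar',181,196,.083),('kadai',318,184,.153),('tray',245,170,.055),('slabTL',69,107,.02),('slabBR',424,244,.02)):print(n,px2w(d,u,v,z))
E
```

```text
(385, 385, 3) (429, 396, 3)
lidbar [0.45684994 0.2575438  0.083     ]
kadai [ 0.49028432 -0.26449037  0.153     ]
tray [0.55762347 0.00719729 0.055     ]
slabTL [0.82900397 0.71789044 0.02      ]
slabBR [ 0.24893438 -0.71503108  0.02      ]
```

View pics/c1.png

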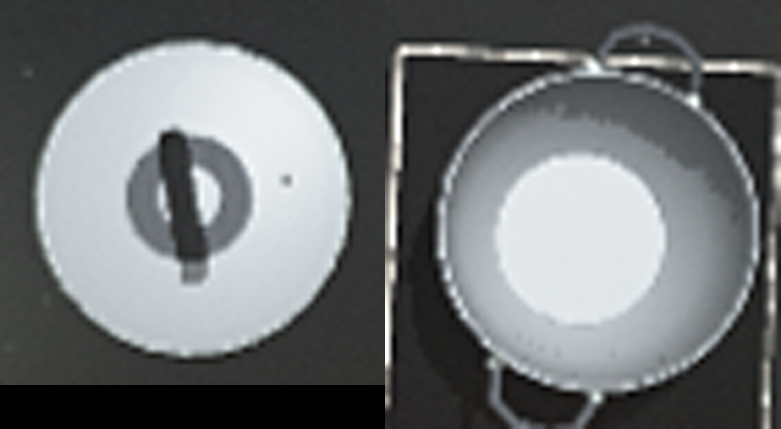

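The crop confirms the steel lid with its black bar, which is turned slightly anticlockwise. The kadai's loops lie at crop (645,83) and (545,380). I'll fit the circles and work out the moves.

```bash
cat >> h.py <<'E'
from scipy.optimize import least_squares
def fitcircle(d,c0,z,r,white_out=False):
    """refine circle centre (fixed radius r, height z) by max radial gradient near prediction"""
    g=cv2.GaussianBlur(cv2.cvtColor(d['img'],cv2.COLOR_BGR2GRAY),(0,0),.7).astype(np.float32)
    th=np.radians(np.arange(0,360,3)); c=np.array(c0[:2],float)
    for it in range(4):
        P=[];ss=np.arange(-.012,.0121,.0005)
        for t in th:
            q=np.array([w2px(d,[*(c+(r+s)*np.array([np.cos(t),np.sin(t)])),z]) for s in ss],np.float32)
            v=cv2.remap(g,q[:,0].reshape(1,-1),q[:,1].reshape(1,-1),cv2.INTER_LINEAR)[0]
            k=np.argmin(np.gradient(v)); P.append(c+(r+ss[k])*np.array([np.cos(t),np.sin(t)]))
        P=np.array(P); f=least_squares(lambda x:np.hypot(*(P-x[:2]).T)-x[2],[*c,r],loss='soft_l1',f_scale=.001); c=f.x[:2]
    return f.x, np.median(np.abs(f.fun))
def go(p,yaw):
    """tool-frame shift (cm) + z turn from measured pose to p, tool x at yaw deg (tool straight down)"""
    s=ctrl.get_state(); r=R.from_rotvec(s['tool_rot']); y=np.radians(yaw)
    T=R.from_matrix(np.array([[np.cos(y),np.sin(y),0],[np.sin(y),-np.cos(y),0],[0,0,-1]]))
    print('t',s['time'],'pos',s['position'].round(4),'F',s['ft_force'].round(1),'yaw',np.degrees(np.arctan2(*r.as_matrix()[1::-1,0])).round(2),'zaxis',r.as_matrix()[:,2].round(4))
    print('turn',(r.inv()*T).as_rotvec().round(4),'shift before turn',(100*r.inv().apply(p-s['position'])).round(2),'after turn',(100*T.inv().apply(p-s['position'])).round(2))
E
python3 - <<'E'
from h import *
d=load('top0');s=load('scene0')
lc=px2w(d,181.3,196,.032)
kc=px2w(d,280+214.5/5.5,142+230/5.5,.153)
for n,i in(('top',d),('scene',s)):
    print(n,'lid',fitcircle(i,lc,.031,.113),'kadai',fitcircle(i,kc,.153,.110))
P=lambda x,y,z:px2w(d,146+x/5.5,160+y/5.5,z)
a,b=P(173,128,.083),P(196,263,.083);print('bar',a,b,(a+b)/2,np.linalg.norm(a-b),np.degrees(np.arctan2(*(a-b)[1::-1])))
K=lambda x,y,z:px2w(d,280+(x-385)/5.5,142+y/5.5,z)
a,b=K(645,83,.145),K(545,379.5,.145);print('loops',a,b,(a+b)/2,np.degrees(np.arctan2(*(a-b)[1::-1])))
go(np.array([.455,.258,.30]),190)
E
```

```text
top lid (array([0.46103368, 0.26733776, 0.11413871]), np.float64(0.0005999454038435742)) kadai (array([ 0.49315498, -0.26607963,  0.11101107]), np.float64(0.000884820050756463))
scene lid (array([0.46448342, 0.26836312, 0.11448889]), np.float64(0.0007573291176448185)) kadai (array([ 0.49731835, -0.26679644,  0.11175929]), np.float64(0.0013212304225748428))
bar [0.50663798 0.27083617 0.083     ] [0.41089257 0.25551038 0.083     ] [0.45876527 0.26317327 0.083     ] 0.0969642378100658 9.094080902982125
loops [ 0.59194175 -0.30341451  0.145     ] [ 0.39005779 -0.23011565  0.145     ] [ 0.49099977 -0.26676508  0.145     ] -19.954654700067465
t 0.1 pos [0.1688 0.6272 0.2216] F [-0.2 -0.1  0.1] yaw 164.94 zaxis [-4.0e-04 -1.7e-03 -1.0e+00]
turn [-1.700e-03 -3.000e-04 -4.373e-01] shift before turn [-37.23 -28.23  -7.79] after turn [-21.78 -41.33  -7.84]
```

Request:
jog_arm:
  rows: "0 0 -4 0 0 0 -1; -4.7 -3 -3 0 0 0 -1; -4.8 -3.5 -1 0 0 0 -1; -4.8 -3.5 0 0 0 0 -1; -4.8 -3.5 0 0 0 0 -1"

```text
time: 0.72
position: [0.3188, 0.4464, 0.302]
tool_rot: [0.412, 3.114, -0.0]
ft_force: [1.5, 0.1, -0.8]
grip_width: 1.0
grip_force: 0.0
```

Request:
jog_arm:
  rows: "-4.8 -3.5 0 0 0 0 -1; -4.8 -3.5 0 0 0 0 -1; -4.8 -3.5 0 0 0 0 -1; -3.5 -2.5 0 0 0 -0.1 -1; 0 0 0 0 0 -0.16 -1"

```text
time: 1.35
position: [0.4595, 0.2716, 0.3019]
tool_rot: [0.01, 3.141, -0.002]
ft_force: [-1.0, 1.4, 0.6]
grip_width: 0.997
grip_force: 0.0
```

Request:
jog_arm:
  rows: "0 0 0 0 0 -0.16 -1; 0 0 0 0 0 0 -1; 0 0 0 0 0 0 -1"

```text
time: 1.72
position: [0.4567, 0.2762, 0.302]
tool_rot: [0.243, -3.132, 0.0]
ft_force: [0.1, 0.1, 0.0]
grip_width: 0.999
grip_force: 0.0
```

```bash
python3 - <<'E'
from h import *
w=snap('wrist','w1'); print(w['origin'],rot(w).round(3),w['vertical_fov'])
go(np.array([.4615,.267,.30]),189.1)
E
```

```text
[0.38742683 0.26588828 0.46413972] [[-0.154  0.954  0.257]
 [ 0.988  0.149  0.041]
 [ 0.001  0.26  -0.966]] 59.39559518355356
t 1.775 pos [0.4567 0.2763 0.302 ] F [ 1.1 -0.9 -0.4] yaw -171.1 zaxis [-2.e-04 -1.e-04 -1.e+00]
turn [-0.0001 -0.0002 -0.0034] shift before turn [-0.33 -0.99  0.2 ] after turn [-0.33 -0.99  0.2 ]
```

View pics/w1.png

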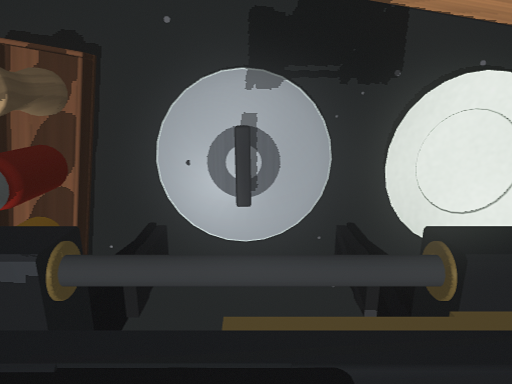

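The wrist picture shows the lid clearly. The bar runs from (242,126) to (243.5,206) and the lid circle is centred near (244,154).

```bash
python3 - <<'E'
from h import *
w=load('w1')
print(fitcircle(w,[.462,.267],.031,.113))
g=w['img'][100:230,200:290].mean(2); 
for v in range(128,206,12):
    r=w['img'][v,215:275].mean(1); m=np.where(r<75)[0]+215; print(v,m.min(),m.max(),m.size)
a,b=px2w(w,242,126,.083),px2w(w,243.5,206,.083);print(a,b,(a+b)/2,np.linalg.norm(a-b),np.degrees(np.arctan2(*(b-a)[1::-1])))
E
```

```text
(array([0.46211757, 0.26783501, 0.1135405 ]), np.float64(5.1491275947848636e-05))
128 234 256 23
140 235 256 22
152 235 249 15
164 236 250 15
176 236 256 18
188 236 254 19
200 237 250 14
[0.41568626 0.2603329  0.083     ] [0.50778745 0.27584114 0.083     ] [0.46173685 0.26808702 0.083     ] 0.09339772916846246 9.557953064090976
```

Request:
jog_arm:
  rows: "0.5 -5.8 -1 0 0 0 -1; 0.5 -5.8 -1 0 0 0 -1; 0.5 -5.8 -1 0 0 0 -1; 0.5 -5.8 0 0 0 0 -1; 0.5 -5.8 0 0 0 0 -1"

```text
time: 2.4
position: [0.4775, -0.0159, 0.3325]
tool_rot: [-0.245, 3.131, 0.001]
ft_force: [0.1, 0.0, 0.1]
grip_width: 1.002
grip_force: 0.0
```

Request:
jog_arm:
  rows: "0.5 -5.8 0 0 0 0 -1; 0.5 -5.8 0 0 0 0 -1; 0.5 -5.8 0 0 0 0 -1; 0.5 -5.8 0 0 0 0 -1; 0 0 0 0 0 0 -1"

```text
time: 3.02
position: [0.4924, -0.2519, 0.3322]
tool_rot: [0.23, -3.132, 0.005]
ft_force: [0.1, 0.6, -0.0]
grip_width: 1.0
grip_force: 0.0
```

Request:
jog_arm:
  rows: "0 0 0 0 0 0 -1; 0 0 0 0 0 0 -1"

```text
time: 3.28
position: [0.4948, -0.2444, 0.3321]
tool_rot: [-0.251, 3.131, 0.002]
ft_force: [-0.0, 0.1, -0.3]
grip_width: 0.996
grip_force: 0.0
```

```bash
python3 - <<'E'
from h import *
w=snap('wrist','w2')
print(fitcircle(w,[.4945,-.2665],.153,.110))
go(np.array([.462,.268,.30]),189.6)
E
```

```text
(array([ 0.49277165, -0.26593318,  0.10904587]), np.float64(0.0006604829905154375))
t 3.325 pos [ 0.4947 -0.2445  0.3322] F [0.5 0.5 0.3] yaw -170.82 zaxis [ 3.e-04  9.e-04 -1.e+00]
turn [ 0.0009  0.0005 -0.0074] shift before turn [-4.94 51.11  3.26] after turn [-5.32 51.08  3.22]
```

View pics/w2.png

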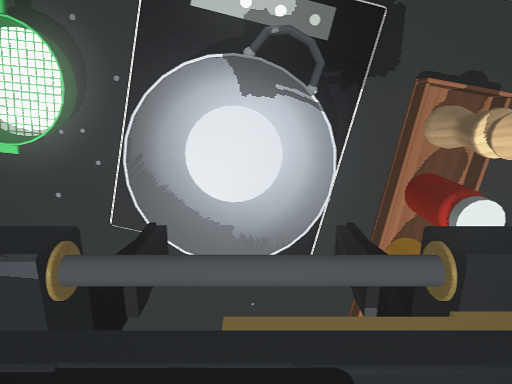

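The wrist picture shows the kadai rim, with the near loop attached at (248,51) and (314,90) and its arc outermost around (268,30)–(318,50).

```bash
python3 - <<'E'
from h import *
w=load('w2');c=np.array([.4938,-.2663])
for z in(.138,.145):
  for u,v in((248,51),(314,90),(270,31),(302,36),(321,62)):
    q=px2w(w,u,v,z)[:2]-c; print(z,u,v,np.hypot(*q).round(4),np.degrees(np.arctan2(*-q[::-1])).round(1))
d=load('top0')
for n in('top0','scene0','w2'):
  i=load(n).copy(); im=cv2.resize(i['img'],None,fx=3,fy=3,interpolation=cv2.INTER_CUBIC)
  pc=w2px(i,[*c,.15]); 
  for t in np.radians(np.arange(0,360,2)):
    p=w2px(i,[*(c+.111*np.array([np.cos(t),np.sin(t)])),.153]); cv2.circle(im,tuple(int(x) for x in (p+.5)*3),1,(0,0,255),-1)
  for s in(-1,1):
    for rr in np.arange(.111,.148,.003):
      t=np.radians(-19.5); p=w2px(i,[*(c+s*rr*np.array([np.cos(t),np.sin(t)])),.142]); cv2.circle(im,tuple(int(x) for x in (p+.5)*3),1,(0,255,0),-1)
  x,y=(pc*3).astype(int); m=cv2.copyMakeBorder(im,200,200,200,200,0)[y+200-170:y+370,x+200-130 if n!='w2' else x+30:][:, :260 if n!='w2' else 280]
  if n=='w2': m=cv2.copyMakeBorder(im,200,200,200,200,0)[max(y+200-420,0):y+200-80,x+200-50:x+200+230]
  m=cv2.resize(m,(int(m.shape[1]*340/m.shape[0]),340)); cv2.imwrite(f'pics/o_{n}.png',m)
cv2.imwrite('pics/o.png',np.hstack([cv2.imread(f'pics/o_{n}.png') for n in('top0','scene0','w2')]))
E
```

```text
0.138 248 51 0.1145 -0.6
0.138 314 90 0.115 -39.4
0.138 270 31 0.1372 -8.1
0.138 302 36 0.1456 -20.5
0.138 321 62 0.1378 -32.6
0.145 248 51 0.1136 -0.7
0.145 314 90 0.1139 -39.1
0.145 270 31 0.1358 -8.1
0.145 302 36 0.1441 -20.4
0.145 321 62 0.1364 -32.4
```

View pics/o.png

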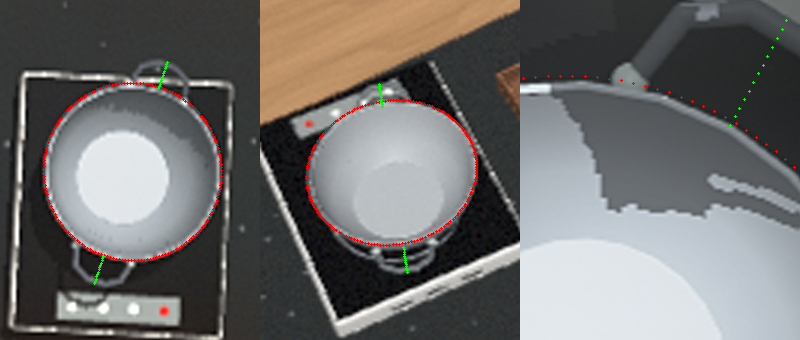

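Request:
jog_arm:
  rows: "-0.5 5.9 0 0 0 0 -1; -0.5 5.9 0 0 0 0 -1; -0.5 5.9 0 0 0 0 -1; -0.5 5.9 0 0 0 0 -1; -0.5 5.9 0 0 0 0 -1"

```text
time: 3.95
position: [0.4718, 0.052, 0.3328]
tool_rot: [-0.25, 3.13, 0.002]
ft_force: [0.8, -0.4, 0.2]
grip_width: 1.0
grip_force: 0.0
```

Request:
jog_arm:
  rows: "-0.5 5.9 1 0 0 0 -1; -0.5 5.9 1 0 0 0 -1; -0.5 5.9 1 0 0 -0.007 -1; 0 0 0 0 0 0 -1; 0 0 0 0 0 0 -1"

```text
time: 4.58
position: [0.4594, 0.2262, 0.3023]
tool_rot: [-0.26, 3.131, -0.001]
ft_force: [1.1, -0.4, -0.0]
grip_width: 0.999
grip_force: 0.0
```

```bash
python3 - <<'E'
from h import *
go(np.array([.462,.268,.057]),189.6)
E
```

```text
t 4.575 pos [0.4594 0.2262 0.3023] F [ 1.1 -0.4 -0. ] yaw -170.51 zaxis [ 3.e-04 -7.e-04 -1.e+00]
turn [-0.0007  0.0002 -0.0019] shift before turn [-0.94  4.1  24.53] after turn [-0.96  4.08 24.53]
```

The overlay shows the rim circle fitting in all three views and the loop axis at about −20°. Next I align over the bar and go down.

Request:
jog_arm:
  rows: "-0.95 4.1 2 0 0 0 -1; 0 0 5 0 0 0 -1; 0 0 5 0 0 0 -1; 0 0 2 0 0 0 -1; 0 0 0 0 0 0 -1"

```text
time: 5.2
position: [0.4621, 0.266, 0.1613]
tool_rot: [0.254, -3.129, 0.003]
ft_force: [-0.4, 0.2, 0.6]
grip_width: 1.002
grip_force: 0.0
```

```bash
python3 - <<'E'
from h import *
go(np.array([.462,.268,.057]),189.6)
E
```

```text
t 5.2 pos [0.4621 0.266  0.1613] F [-0.4  0.2  0.6] yaw -170.72 zaxis [-0.0018 -0.0018 -1.    ]
turn [-0.0014 -0.0021 -0.0057] shift before turn [-0.05  0.21 10.43] after turn [-0.03  0.19 10.43]
```

Request:
jog_arm:
  rows: "0 0.2 4 0 0 -0.005 -1; 0 0 3 0 0 0 -1; 0 0 2 0 0 0 -1; 0 0 0 0 0 0 -1; 0 0 0 0 0 0 -1"

```text
time: 5.82
position: [0.4636, 0.2704, 0.0743]
tool_rot: [-0.264, 3.128, 0.003]
ft_force: [-0.7, -0.1, 0.4]
grip_width: 0.999
grip_force: 0.0
```

```bash
python3 - <<'E'
from h import *
go(np.array([.462,.268,.057]),189.6)
E
```

```text
t 5.825 pos [0.4636 0.2704 0.0743] F [-0.7 -0.1  0.4] yaw -170.34 zaxis [ 0.0027  0.0019 -1.    ]
turn [0.0014 0.003  0.001 ] shift before turn [ 0.2  -0.22  1.72] after turn [ 0.2  -0.21  1.73]
```

Request:
jog_arm:
  rows: "0.1 -0.2 1 0.001 0.001 0 -1; 0 0 0.7 0 0 0 -1; 0 0 0 0 0 0 -1; 0 0 0 0 0 0 -1; 0 0 0 0 0 0 -1"

```text
time: 6.45
position: [0.4616, 0.268, 0.0554]
tool_rot: [0.266, -3.13, 0.001]
ft_force: [-0.7, -0.3, -0.4]
grip_width: 1.002
grip_force: 0.0
```

```bash
python3 - <<'E'
from h import *
go(np.array([.462,.268,.057]),189.6)
w=snap('wrist','w3')
E
```

```text
t 6.45 pos [0.4616 0.268  0.0554] F [-0.7 -0.3 -0.4] yaw -170.3 zaxis [-4.e-04 -9.e-04 -1.e+00]
turn [-0.0008 -0.0006  0.0017] shift before turn [-0.04 -0.01 -0.16] after turn [-0.04 -0.01 -0.16]
```

View pics/w3.png

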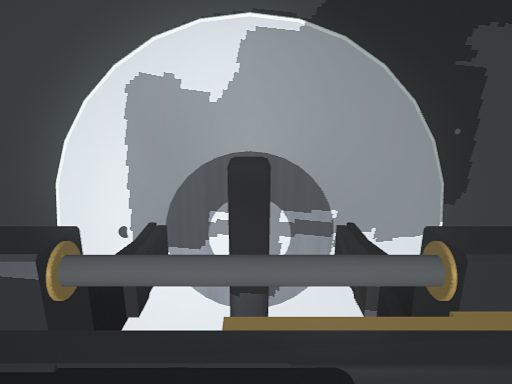

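The bar (column 249) sits midway between the fingertips (≈155 and ≈345), so I close.

Request:
jog_arm:
  rows: "0 0 -0.1 0 0 0 1; 0 0 0 0 0 0 1; 0 0 0 0 0 0 1; 0 0 0 0 0 0 1; 0 0 0 0 0 0 1"
  force: 40

```text
time: 7.12
position: [0.4615, 0.2679, 0.0562]
tool_rot: [0.265, -3.13, 0.002]
ft_force: [-0.2, -0.3, -1.1]
grip_width: 0.519
grip_force: 0.0
```

Request:
jog_arm:
  rows: "0 0 0 0 0 0 1; 0 0 0 0 0 0 1; 0 0 0 0 0 0 1; 0 0 0 0 0 0 1; 0 0 0 0 0 0 1"

```text
time: 7.75
position: [0.4615, 0.2677, 0.0562]
tool_rot: [0.265, -3.129, 0.002]
ft_force: [-0.3, -1.7, -0.2]
grip_width: 0.204
grip_force: 40.0
```

Request:
jog_arm:
  rows: "0 0 -0.5 0 0 0 1; 0 0 -1 0 0 0 1; 0 0 -2 0 0 0 1; 0 0 -3 0 0 0 1; 0 0 -3 0 0 0 1"

```text
time: 8.38
position: [0.4614, 0.2679, 0.1525]
tool_rot: [0.265, -3.129, 0.002]
ft_force: [1.0, 0.5, -2.8]
grip_width: 0.202
grip_force: 40.0
```

Request:
jog_arm:
  rows: "0 0 -3 0 0 0 1; 0 0 -3 0 0 0 1; 0 0 -3 0 0 0 1; 0 0 -3 0 0 0 1; 0 0 -2 0 0 0 1"

```text
time: 9.0
position: [0.4618, 0.2682, 0.2934]
tool_rot: [-0.265, 3.13, 0.0]
ft_force: [0.8, 0.6, -3.7]
grip_width: 0.202
grip_force: 40.0
```

```bash
python3 - <<'E'
from h import *
s=ctrl.get_state();print(s['grip_width'],s['grip_force'],s['torque'].round(2))
go(np.array([.4938,-.2663,.29]),160)
w=snap('wrist','w4')
E
```

```text
0.2024898634381395 39.99938573688269 [ 0.04 -0.07  0.04]
t 9.0 pos [0.4618 0.2682 0.2934] F [ 0.8  0.6 -3.7] yaw -170.31 zaxis [ 8.e-04  3.e-04 -1.e+00]
turn [4.000e-04 8.000e-04 5.182e-01] shift before turn [  5.85 -53.23   0.32] after turn [-21.29 -49.14   0.34]
```

View pics/w4.png

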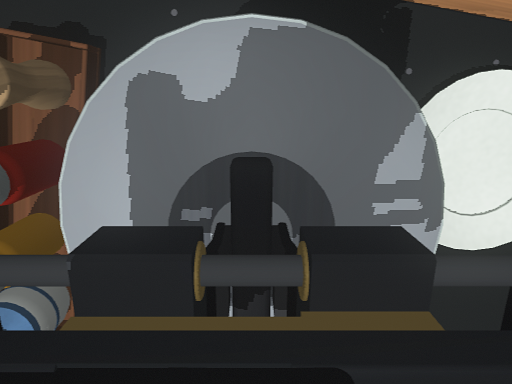

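The lid hangs level in the grip, and its outline matches the one before the lift. Its skirt is at about z = 0.257, 80 mm above the tallest jar, so I carry it across.

Request:
jog_arm:
  rows: "0.2 -1.5 0 0 0 0 1; 0.3 -3 0 0 0 0 1; 0.5 -4.5 0 0 0 0 1; 0.5 -4.5 0 0 0 0 1; 0.5 -4.5 0 0 0 0 1"

```text
time: 9.68
position: [0.4712, 0.0844, 0.2899]
tool_rot: [0.264, -3.127, 0.003]
ft_force: [1.2, -0.5, -2.8]
grip_width: 0.205
grip_force: 40.0
```

Request:
jog_arm:
  rows: "0.5 -4.5 0 0 0 0 1; 0.5 -4.5 0 0 0 0 1; 0.5 -4.5 0 0 0 0 1; 0.5 -4.5 0 0 0 0 1; 0.5 -4.5 0 0 0 0 1"

```text
time: 10.3
position: [0.4838, -0.141, 0.2903]
tool_rot: [0.264, -3.128, 0.0]
ft_force: [0.6, 0.7, -2.8]
grip_width: 0.197
grip_force: 40.0
```

Request:
jog_arm:
  rows: "0.5 -4.5 0 0 0 0 1; 0.5 -3.7 0 0 0 0 1; 0.3 -3 0 0 0 0 1; 0.1 -1.5 0 0 0 0 1; 0 0 0 0 0 0 1"

```text
time: 10.92
position: [0.491, -0.268, 0.2905]
tool_rot: [0.259, -3.127, 0.001]
ft_force: [0.2, 0.4, -3.1]
grip_width: 0.2
grip_force: 40.0
```

Request:
jog_arm:
  rows: "0 0 0 0 0 0.1 1; 0 0 0 0 0 0.11 1; 0 0 0 0 0 0.11 1; 0 0 0 0 0 0.1 1; 0 0 0 0 0 0.1 1"

```text
time: 11.55
position: [0.4924, -0.2649, 0.2909]
tool_rot: [-0.551, -3.091, -0.0]
ft_force: [-0.1, -0.3, -3.5]
grip_width: 0.198
grip_force: 40.0
```

Request:
jog_arm:
  rows: "0 0 0 0 0 0 1; 0 0 0 0 0 0 1; 0 0 0 0 0 0 1"

```text
time: 11.92
position: [0.493, -0.266, 0.2916]
tool_rot: [-0.546, -3.093, 0.001]
ft_force: [-0.0, -0.4, -2.8]
grip_width: 0.199
grip_force: 40.0
```

```bash
python3 - <<'E'
from h import *
go(np.array([.4938,-.2663,.2045]),160)
E
```

```text
t 11.925 pos [ 0.493  -0.266   0.2916] F [-0.  -0.4 -2.8] yaw 159.97 zaxis [-9.e-04 -8.e-04 -1.e+00]
turn [-0.001  -0.0006 -0.0005] shift before turn [-0.1   0.01  8.71] after turn [-0.09 -0.    8.71]
```

Request:
jog_arm:
  rows: "0 0 1 0 0 0 1; 0 0 2 0 0 0 1; 0 0 2 0 0 0 1; 0 0 1 0 0 0 1; 0 0 0 0 0 0 1"

```text
time: 12.55
position: [0.4926, -0.266, 0.231]
tool_rot: [-0.548, -3.091, 0.002]
ft_force: [-0.2, 0.5, -3.3]
grip_width: 0.202
grip_force: 40.0
```

Request:
jog_arm:
  rows: "-0.1 0 0.5 0 0 0 1; 0 0 0.7 0 0 0 1; 0 0 0.7 0 0 0 1; 0 0 0.5 0 0 0 1; 0 0 0 0 0 0 1"

```text
time: 13.18
position: [0.4937, -0.2665, 0.2073]
tool_rot: [-0.548, -3.092, 0.002]
ft_force: [0.2, 0.7, -2.4]
grip_width: 0.201
grip_force: 40.0
```

Request:
jog_arm:
  rows: "0 0 0 0 0 0 1; 0 0 0 0 0 0 1; 0 0 0 0 0 0 1"

```text
time: 13.55
position: [0.494, -0.2667, 0.2079]
tool_rot: [-0.548, -3.093, 0.002]
ft_force: [0.8, 0.7, -2.7]
grip_width: 0.199
grip_force: 40.0
```

```bash
python3 - <<'E'
from h import *
go(np.array([.4938,-.2663,.2042]),160)
b=snap('scene','s2');t=snap('top','t2');w=snap('wrist','w5')
for i in (b,t,w): print(fitcircle(i,[.4938,-.2663],.179,.113))
im=b['img'].copy();im=cv2.resize(im[160:290,120:280],None,fx=4,fy=4,interpolation=cv2.INTER_CUBIC)
x=cv2.resize(w['img'],None,fx=.0+.5,fy=.5)
cv2.imwrite('pics/f.png',im)
E
```

```text
t 13.55 pos [ 0.494  -0.2667  0.2079] F [ 0.8  0.7 -2.7] yaw 159.9 zaxis [-4.0e-04 -1.1e-03 -1.0e+00]
turn [-0.0012 -0.     -0.0017] shift before turn [0.03 0.03 0.37] after turn [0.03 0.03 0.37]
(array([ 0.49434135, -0.26466085,  0.11577143]), np.float64(0.0021525972992635298))
(array([ 0.49262513, -0.2696494 ,  0.11739132]), np.float64(0.0023540113530339107))
(array([ 0.49682046, -0.26672138,  0.11590987]), np.float64(0.0007369377372446542))
```

View pics/f.png

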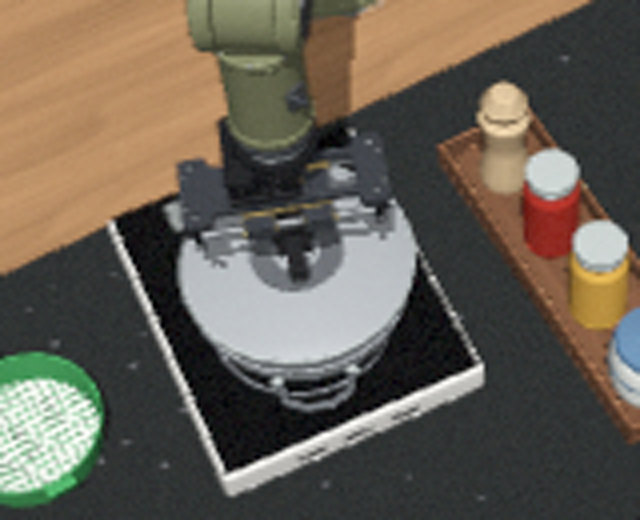

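The lid is above the kadai, its bar in line with the loops and nothing disturbed. The gap is still about 19 mm, so I lower it 3.7 mm and let it settle.

Request:
jog_arm:
  rows: "0 0 0.2 -0.001 0 0 1; 0 0 0.17 0 0 0 1; 0 0 0 0 0 0 1; 0 0 0 0 0 0 1; 0 0 0 0 0 0 1"

```text
time: 14.32
position: [0.4939, -0.2667, 0.2041]
tool_rot: [-0.548, -3.093, 0.0]
ft_force: [0.5, -0.6, -2.3]
grip_width: 0.199
grip_force: 40.0
```

Request:
jog_arm:
  rows: "0 0 0 0 0 0 1; 0 0 0 0 0 0 1; 0 0 0 0 0 0 1; 0 0 0 0 0 0 1"

```text
time: 14.82
position: [0.4939, -0.2666, 0.2041]
tool_rot: [-0.548, -3.093, 0.0]
ft_force: [-0.2, -0.5, -3.2]
grip_width: 0.202
grip_force: 40.0
```

```bash
python3 - <<'E'
from h import *
go(np.array([.4938,-.2663,.2042]),160)
w=snap('wrist','w6');a=load('w4')
m=np.abs(w['img'][150:225,225:280].astype(int)-a['img'][150:225,225:280]).mean();print('bar view change',m)
go(np.array([.4938,-.2663,.2042]),160)
E
```

```text
t 14.825 pos [ 0.4939 -0.2666  0.2041] F [-0.2 -0.5 -3.2] yaw 159.9 zaxis [-4.e-04 -2.e-04 -1.e+00]
turn [-0.0003 -0.0003 -0.0017] shift before turn [ 0.03  0.03 -0.01] after turn [ 0.03  0.03 -0.01]
bar view change 25.62561616161616
t 14.875 pos [ 0.4939 -0.2666  0.204 ] F [-0.3  0.3 -2.9] yaw 159.9 zaxis [-4.e-04 -1.e-04 -1.e+00]
turn [-0.0003 -0.0004 -0.0017] shift before turn [ 0.02  0.02 -0.02] after turn [ 0.02  0.02 -0.02]
```

View pics/w6.png

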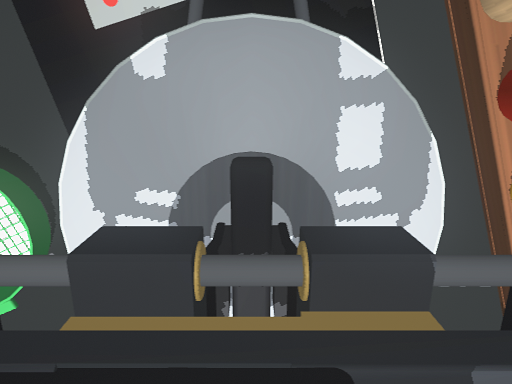

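The bar (column 251, top 156) and lid outline are where they were after the lift, so only the shadows changed. The loop shows symmetrically at columns 195 and 303, centred on 249, in line with the bar.

```bash
python3 -c "
from bench import ticket;print(ticket.close_job())"
```

```text
the job is handed in; nothing more can be done
None
```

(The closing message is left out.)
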